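# Shunt the round coaster under the engraving pen

### The arm

A 6-joint arm with a two-finger parallel gripper is mounted at the origin on the work surface. World frame = base frame: x ahead of the robot, y to its left, z up, the work surface at z = 0. Lengths are in m, angles in rad, forces in N, time in s.
With the tool pointing down it reaches from about 0.375 to 0.9 m from the base axis. Payload 3.1 kg.
Tool frame: the origin (TCP) lies midway between the tips of the shut fingers; the grasp point (between the pads) lies robot.grip_depth behind it (robot.grip_depth is the distance from the TCP to the grasp point, in m); z points along the fingers, y is the line along which they close (so a half turn about z gives the same grasp; the last joint's range is limited). The gripper opens to 87 mm and grips with 3 to 60 N. Pads are 19 mm wide; open, the fingers measure 117 mm over their backs; the gripper's body (75 mm by 190 mm) begins 51 mm behind the grasp point.
Start: joints at [-1.389, 0.527, 1.433, -0, 1.181, -0.178], TCP at [0.22, -0.585, 0.223] pointing down, gripper open.
Joint ranges: [-3.08, 3.08], [-0.75, 2.2], [0.22, 2.44], [-1.43, 4.57], [0, 2.65], [-2.85, 2.85]. Speed limits (rad/s): [2.79, 2.79, 3.14, 3.14, 3.14, 3.14].

### API

Orientations are given as a unit quaternion [x, y, z, w].
In Python, from rig import robot gives the robot as it stands.
- The arm moves only by the tool nudge_tcp, called after "Request:" by a JSON object that holds its "api" and its "payload". Schema: {"type":"object","properties":{"moves":{"type":"array","items":{"type":"array","prefixItems":[{"type":"array","items":{"type":"number"},"minItems":3,"maxItems":3},{"type":"number"}],"minItems":2,"maxItems":2},"minItems":1,"maxItems":20},"jaw":{"type":"number"},"clamp_n":{"type":"number"},"only":{"type":"string"},"quiet":{"type":"boolean"},"lines":{"type":"string"}},"required":["moves"],"additionalProperties":false}. moves is a list of rows, 1 to 20 of them, each written [[dx, dy, dz], turn]: dx, dy, dz in normalised numbers (1 is 0.6 m), then a turn about the tool's z in shares of pi rad (1.0 is pi rad); each row shifts and turns the commanded pose from where the row before left it, along the tool's axes as they then stand; what a row does not reach is not made up. A row lasts 1/12 s, in which the tool goes at most 0.0417 m and 0.125 rad, less where a joint would pass 70% of its speed; a pose out of reach is approached as far as the arm can. jaw is the finger opening in m, set as the call begins (left out keeps the last). The fingers move at their own pace and stop on an object; clamp_n is the grip in N (left out, the last holds). Time passes only in rows, so rows that do not move let the fingers close. The tool returns the time, the measured TCP pose, the force, the opening and the grip force at its end. only (a regular expression) keeps the lines of the reply that match it, lines (a string "A,B") keeps lines A to B, and quiet returns only ok. No shift or turn number may pass 1 either way. Input that does not fit is refused with a message, and nothing moves.
- robot.get_obs(): the state, without advancing time (a new reading comes with each control period).
- robot.camera(name): name is "scene" or "top" or "wrist"; returns a dict with "img" (384x512x3 uint8, red, green, blue), "fx", "fy", "cx", "cy" (pixels), "xyz" and "attitude" of the camera in the world. Camera axes: x right, y down, z forward; pixel columns grow to the right and rows downward; lengths in m; the calibration is good to about 2 mm. The wrist camera is an equidistant fisheye: a pixel r from the principal point sees the ray r / f radians off the axis. A picture is of the moment at which its call begins. There is no depth.
- robot.hand_in(): hands the job in; it is judged then, once.
The state is a dict: "time": time; "q": joint angles; "joint_velocities": joint speeds; "joint_torque": joint torques, N m; "position": TCP position; "tool_rot": TCP orientation; "ft_force": force on the tool from outside, world axes, zero at the start; "moment": the same for the moment, N m; "grip_width": finger opening in m; "grip_force": force on a finger pad.
Only numpy, scipy, OpenCV 4.12 (cv2) and the standard library are available. Lean on these libraries where they do the work, as an engineer would, in place of code of your own. Each camera call takes 0.05 s, during which the arm holds its last target. There are 200 camera calls.

### The job

Shunt the coaster carriers around the tray so the round coaster can be engraved: slide the hexagonal one into the free near right corner, then the square one into the space that it left, then the round one under the pen, until the pen tip stands over the inside of its small ring mark. Keep the carriers flat in the tray rather than lifting them out, do not touch the pen or its stand, and leave the pencil case, the spinning top and the stacked coasters where they are.

Things in the scene. Friction and masses are not known exactly. Their poses are not given: they have to be found in the camera images.
- tray: White metal tray, fixed, 286 x 188 mm outside; inner space 274 (x) x 176 (y) mm without dividers, floor 4 mm thick, rim top 12 mm above the table (2 mm below the carrier plates' top faces). Holds three carriers two by two, one corner free. Origin: centre of the underside, on the table; x away from the robot, turned up to 0.3 rad, y left, z up. Left bays at y +44 mm, right at -44.
- free_corner (a point): Point on the tray floor, tray x -75, y -44 mm: where the centre of a carrier filling the near right bay lies. This bay is always the free one at the start.
- near_left_bay (a point): Point on the tray floor, tray x -75, y +44 mm: where the centre of a carrier in the near left bay lies. The round or the hexagonal coaster starts here, the other of them far right. Carriers in the near row stand against the near rim or within 4 mm of it.
- far_right_bay (a point): Point on the tray floor, tray x +64, y -44 mm: where the centre of a carrier in the far right bay lies. Front to back the two rows have 34 mm of play in all, so far carriers may lie some 10 mm either way; side to side the two columns have 8 mm.
- round_coaster: Loose wooden carrier plate 120 (x) x 84 (y) x 10 mm, about 0.2 kg, on the tray floor, with a grip fin at its near end and, centred 20 mm to +x of the plate's centre, a glued white ceramic coaster 4 mm thick: a disc of 76 mm with a small black ring mark at its centre. This is the work. Origin: centre of the plate's underside; x runs from fin to coaster, away from the robot; z up.
- round_coaster_fin (a point): Point inside, midway along and across, the upright wooden grip fin on this carrier: fin 24 mm along x, 12 mm thick along y, from 10 to 40 mm above the plate's underside; this point is 45 mm to -x of the plate's origin and 32 mm above its underside.
- ring_mark (a point): Centre of the black ring mark, 13 mm across, on the top of the round coaster; 65 mm to +x of the middle of its carrier's fin, 14 mm above the plate's underside.
- hex_coaster: Loose wooden carrier plate 120 (x) x 84 (y) x 10 mm, about 0.2 kg, on the tray floor, with a grip fin at its near end and, centred 20 mm to +x of the plate's centre, a glued white ceramic coaster 4 mm thick: a regular hexagon 64 mm across flats. Origin: centre of the plate's underside; x runs from fin to coaster, away from the robot; z up.
- hex_coaster_fin (a point): Point inside, midway along and across, the upright wooden grip fin on this carrier: fin 24 mm along x, 12 mm thick along y, from 10 to 40 mm above the plate's underside; this point is 45 mm to -x of the plate's origin and 32 mm above its underside.
- square_coaster: Loose wooden carrier plate 120 (x) x 84 (y) x 10 mm, about 0.2 kg, on the tray floor, with a grip fin at its near end and, centred 20 mm to +x of the plate's centre, a glued white ceramic coaster 4 mm thick: a square of 66 mm. It always starts in the far left bay, under the pen. Origin: centre of the plate's underside; x runs from fin to coaster, away from the robot; z up.
- square_coaster_fin (a point): Point inside, midway along and across, the upright wooden grip fin on this carrier: fin 24 mm along x, 12 mm thick along y, from 10 to 40 mm above the plate's underside; this point is 45 mm to -x of the plate's origin and 32 mm above its underside.
- pen_stand: Aluminium lamp stand, fixed, holding a black engraving pen (11 mm thick, pointing straight down, 134 mm high at its top) at the end of a level arm 118 mm above the table; the post, 12 mm thick and 130 mm high on a round foot of 100 mm, stands beyond the tray, 135 mm to +x of the pen. Origin: on the table straight below the pen tip; x along the arm from pen to post.
- pen_tip (a point): Point of the pen, 24 mm above the table and so 6 mm above the coasters' top faces, over the far left bay. How far it stands from the tray's far end varies: the far wall is no stop for the alignment.
- pencil_case: Bystander: grey plastic pencil case with a black snap latch, 200 x 75 x 39 mm, to the right of the tray. Origin: centre of the underside, x along its length.
- spinning_top: Bystander: wooden spinning top, 60 mm across and 84 mm high on its small dark round stand, to the left of the tray. Origin: centre of the underside.
- coaster_pair: Bystander: two white round ceramic coasters of 96 mm stacked 16 mm high (one piece), to the left of the tray. Origin: centre of the underside.

How it is judged:
On the way, in this order (a step that is already met when the one before it is completed fails the run):
1. the hexagonal coaster's carrier is in the near right corner (horizontal distance between hex_coaster and free_corner below 0.015 m), for 0.2 s.
2. the square coaster's carrier is in the bay that the hexagonal one left (near left or far right) (horizontal distance between hex_coaster and free_corner below 0.015 m and (horizontal distance between square_coaster and near_left_bay below 0.015 m or horizontal distance between square_coaster and far_right_bay below 0.024 m)), for 0.2 s.
3. the ring mark is under the pen tip (horizontal distance between ring_mark and pen_tip below 0.005 m), for 0.2 s.
At the end, for the whole second after the job is handed in: Ring mark within 5 mm horizontally of the pen tip; hexagonal carrier within 15 mm of the near right bay point; square one within 15 mm of the near left or 24 mm of the far right bay point; all three flat on the tray floor (underside under 8 mm, tilt under 0.06 rad), at rest (under 10 mm/s) (all of step 2 and horizontal distance between ring_mark and pen_tip below 0.005 m and height (world z) of each of round_coaster, hex_coaster, square_coaster below 0.008 m and angle between each of round_coaster, hex_coaster, square_coaster's own z axis and vertical below 0.06 rad and linear speed of each of round_coaster, hex_coaster, square_coaster below 0.01 m/s); the robot touches nothing.
It fails at once if a carrier is lifted out of the tray (its underside more than 12 mm above the table) (height (world z) of any of round_coaster, hex_coaster, square_coaster above 0.012 m).
It fails at once if the robot touches the pen or its stand (more than 1.5 N) (contact force between any of the arm, the fingers and pen_stand above 1.5 N).
It fails at once if the pencil case, spinning top or coaster pair is moved by more than 15 mm (distance of any of pencil_case, spinning_top, coaster_pair from where it was at the start of the episode above 0.015 m).
It also fails if it takes over 54 s, if anything falls off the work surface, if the arm or the gripper's body presses on something with over 40 N, if the wrist force passes 120 N, or if a joint passes its speed limit or range.

## Working session

There is one attempt and no reset: what is moved stays moved. The work goes in short steps, Python scripts to look and compute and a tool call to move; the robot and the scene stay as the last step left them, time stands still between calls to the robot, and variables do not carry over. Pictures are saved under pics/ and viewed, at most 10 in all, crops included, and the job is handed in when it is done.

```bash
ls; mkdir -p pics; python3 - <<'E'
from rig import robot
import cv2,numpy as np
print(robot.grip_depth)
o=robot.get_obs();print(o)
for n in("top","scene"):
    c=robot.camera(n);cv2.imwrite(f"pics/{n}0.png",c["img"][:,:,::-1]);print(n,[c[k] for k in("fx","fy","cx","cy","xyz","attitude")])
E
```

```text
pics
rig.py
0.0187
{'time': 0.0, 'q': array([-1.38949546e+00,  5.28424045e-01,  1.43393493e+00,  3.84993633e-06,
        1.18141770e+00, -1.78490195e-01]), 'joint_velocities': array([ 0.00108336, -0.00150635, -0.00079839,  0.0010178 ,  0.00204718,
        0.00012126]), 'joint_torque': array([-1.55799266e-04, -4.40039563e+01, -1.76589775e+01,  6.32778229e-02,
        5.82661398e-02, -1.69310256e-04]), 'position': array([ 0.21994503, -0.58421309,  0.22158716]), 'tool_rot': array([ 9.83861935e-01,  1.78925965e-01,  2.45433408e-07, -1.09201124e-03]), 'ft_force': array([-0.57950954, -0.45829147, -0.42419385]), 'moment': array([0.00358797, 0.01181029, 0.01496183]), 'grip_force': 0.0, 'grip_width': 0.08713429700929365}
top [379.1722281245467, 379.1722281245467, 249.9071414978473, 195.78591193499082, array([0.48911487, 0.00753805, 1.17996603]), array([ 0.71646817, -0.69654094,  0.02382675, -0.0306    ])]
scene [350.69765991030215, 350.69765991030215, 254.56746214045796, 186.2534374562295, array([1.08085523, 0.2133486 , 0.78293492]), array([ 0.50537023,  0.80245477, -0.26555075, -0.17363775])]
```

View pics/top0.png

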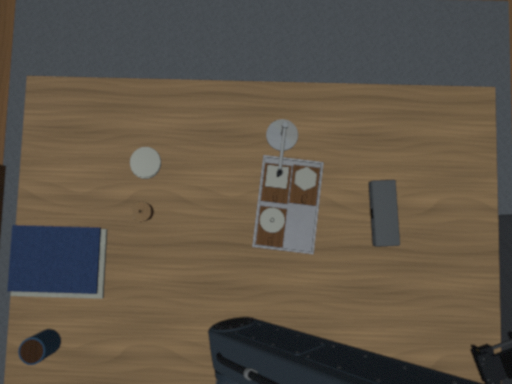

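View pics/scene0.png

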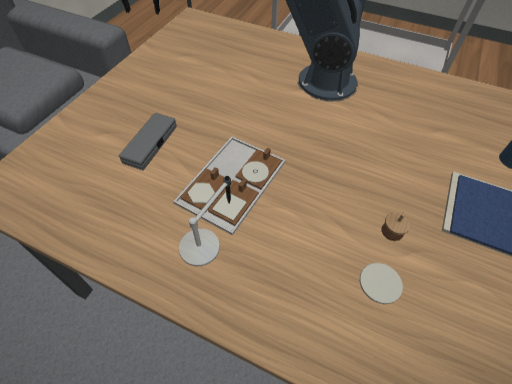

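The top view shows the tray centred near (288,204). The round coaster is near left (272,220), hex far right (305,178), square far left (277,177) under the pen, and near right is free at (300,228). The scene view agrees, with the pen tip at about (229,203). So hex goes back, square goes right and round goes forward.

```bash
cat > h.py <<'E'
from rig import robot
import cv2,numpy as np
from scipy.spatial.transform import Rotation as R
def ray(c,u,v,fish=False):
    a=np.array([(u-c["cx"])/c["fx"],(v-c["cy"])/c["fy"],1.])
    if fish:
        r=np.hypot(a[0],a[1]); a=np.array([a[0]/r*np.sin(r),a[1]/r*np.sin(r),np.cos(r)]) if r>1e-9 else np.array([0,0,1.])
    return R.from_quat(c["attitude"]).apply(a)
def onplane(c,u,v,z,fish=False):
    d=ray(c,u,v,fish); return c["xyz"]+d*(z-c["xyz"][2])/d[2]
def project(c,p,fish=False):
    a=R.from_quat(c["attitude"]).inv().apply(np.asarray(p)-c["xyz"])
    if fish:
        r=np.hypot(a[0],a[1]); th=np.arctan2(r,a[2]); return c["cx"]+c["fx"]*a[0]/r*th, c["cy"]+c["fy"]*a[1]/r*th
    return c["cx"]+c["fx"]*a[0]/a[2], c["cy"]+c["fy"]*a[1]/a[2]
def meet(c1,p1,c2,p2,f1=False,f2=False):
    A=[];b=[]
    for c,p,f in((c1,p1,f1),(c2,p2,f2)):
        d=ray(c,*p,f); M=np.eye(3)-np.outer(d,d); A.append(M); b.append(M@c["xyz"])
    return np.linalg.lstsq(np.vstack(A),np.hstack(b),rcond=None)[0]
def intool(dxyz):  # world shift -> tool axes
    return R.from_quat(robot.get_obs()["tool_rot"]).inv().apply(dxyz)
E
python3 - <<'E'
from h import *
c=robot.camera("top")
P=[onplane(c,u,v,.012) for u,v in((264,156),(323,161),(313,254),(252,247))]
for p in P: print(p.round(3))
fr=(P[0]+P[1])/2;nr=(P[2]+P[3])/2
t=(fr+nr)/2;d=fr-nr;yaw=np.arctan2(d[1],d[0]);print("tray",t.round(3),np.linalg.norm(d),yaw)
o=robot.get_obs();X=R.from_quat(o["tool_rot"]).as_matrix();print(X.round(3))
print("to above tray centre -40mm:",intool(np.r_[t[:2]-.05*np.array([np.cos(yaw),np.sin(yaw)]),.30]-o["position"]))
w=robot.camera("wrist");print([w[k] for k in("fx","cx","cy","xyz")],R.from_quat(w["attitude"]).as_matrix().round(2))
E
```

```text
[ 0.704 -0.02   0.012]
[ 0.694 -0.204  0.012]
[ 0.406 -0.177  0.012]
[0.422 0.009 0.012]
tray [ 0.557 -0.098  0.012] 0.28612558448842096 -0.09793001418274787
[[ 0.936  0.352 -0.   ]
 [ 0.352 -0.936  0.002]
 [ 0.    -0.002 -1.   ]]
to above tray centre -40mm: [ 0.44158736 -0.35882594 -0.07748896]
[297.3186396354542, 256.2554056669702, 189.92622154541556, array([ 0.2825616 , -0.5603974 ,  0.38382745])] [[ 0.35 -0.91 -0.23]
 [-0.94 -0.34 -0.09]
 [-0.    0.25 -0.97]]
```

The rows are not in the units I measure in: shifts go in shares of 0.6 m and turns go in shares of pi rad. I convert before sending: 0.0245 m / 0.6 = 0.0408, -0.02 m / 0.6 = -0.0333.

Request:
{"api": "nudge_tcp", "payload": {"moves": [[[0.0408, -0.0333, 0], 0], [[0.0408, -0.0333, 0], 0], [[0.0408, -0.0333, 0], 0], [[0.0408, -0.0333, 0], 0], [[0.0408, -0.0333, 0], 0], [[0.0408, -0.0333, 0], 0], [[0.0408, -0.0333, 0], 0], [[0.0408, -0.0333, 0], 0], [[0.0408, -0.0333, 0], 0], [[0.0408, -0.0333, 0], 0], [[0.0408, -0.0333, 0], 0], [[0.0408, -0.0333, 0], 0], [[0.0408, -0.0333, 0], 0], [[0.0408, -0.0333, 0], 0], [[0.0408, -0.0333, 0], 0], [[0.0408, -0.0333, 0], 0], [[0.0408, -0.0333, 0], 0], [[0.0408, -0.0333, 0], 0]]}}

```text
time: 1.7
position: [0.5066, -0.0912, 0.2225]
tool_rot: [0.984, 0.179, -0.0, -0.0]
ft_force: [0.2, -1.0, 0.6]
grip_width: 0.0868
grip_force: 0.0
```

Request:
{"api": "nudge_tcp", "payload": {"moves": [[[0, 0, 0], 0.0364], [[0, 0, 0], 0.0364], [[0, 0, 0], 0.0364], [[0, 0, 0], 0.0364], [[0, 0, 0], 0], [[0, 0, 0], 0]], "jaw": 0.035, "clamp_n": 20}}

```text
time: 2.2
position: [0.506, -0.0926, 0.2225]
tool_rot: [0.999, -0.048, -0.0, -0.0]
ft_force: [-0.2, 0.1, -0.9]
grip_width: 0.0547
grip_force: 0.0
```

```bash
python3 - <<'E'
from h import *
c=robot.camera("wrist");cv2.imwrite("pics/w1.png",c["img"][:,:,::-1])
o=robot.get_obs();print(o["position"],R.from_quat(o["tool_rot"]).as_matrix().round(3),o["joint_velocities"].round(3))
E
```

```text
[ 0.50598284 -0.09271729  0.2224908 ] [[ 0.995 -0.095 -0.   ]
 [-0.095 -0.995  0.   ]
 [-0.    -0.    -1.   ]] [-0.002 -0.001 -0.001  0.002 -0.     0.007]
```

View pics/w1.png

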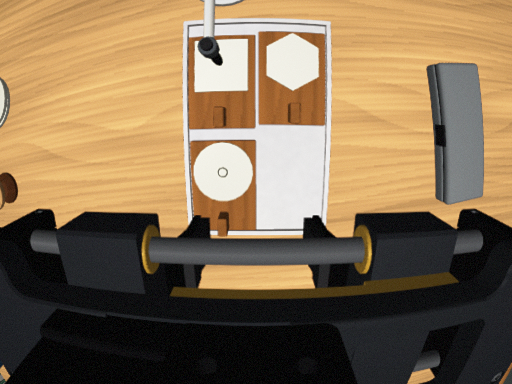

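The wrist view shows the tray from (184,22) to (329,22) at the top and about (189,233) at the lower left. Hex is at (292,62) with its fin at (294,110), square at (221,65) with its fin at (219,115), the ring at (223,172) with its fin at (223,222), and the pen tip at (220,62).

```bash
python3 - <<'E'
from h import *
c=robot.camera("wrist");I=c["img"].astype(int);hsv=cv2.cvtColor(c["img"],cv2.COLOR_RGB2HSV)
P=[onplane(c,u,v,.012,True) for u,v in((184,22),(329,22),(329,232),(188,233))]
print(np.array(P).round(3))
def brown(u0,u1,v0,v1):
    m=np.zeros((384,512),np.uint8);m[v0:v1,u0:u1]=(hsv[v0:v1,u0:u1,1]>90)*255;return m
# plates minimal rects, coaster = low-sat hole inside plate
for n,(u0,u1,v0,v1) in dict(hex=(256,331,26,130),sq=(190,257,32,133),rnd=(189,257,136,233)).items():
    m=brown(u0,u1,v0,v1);cs,_=cv2.findContours(m,cv2.RETR_CCOMP,cv2.CHAIN_APPROX_NONE)[:2]
    cs=sorted(cs,key=cv2.contourArea)[::-1][:2]
    a=np.array([onplane(c,u,v,.014,True)[:2] for u,v in cs[0][:,0]],np.float32);b=np.array([onplane(c,u,v,.018,True)[:2] for u,v in cs[1][:,0]],np.float32)
    ra,rb=cv2.minAreaRect(a),cv2.minAreaRect(b)
    M=cv2.moments(cs[1]);pc=onplane(c,M["m10"]/M["m00"],M["m01"]/M["m00"],.018,True)
    print(n,"plate",ra,"\n  coaster",rb,pc.round(4))
for n,u,v in(("hexfin top",294,104),("sqfin",219.5,108),("rndfin",223,216),("ring",222.7,172)): print(n,onplane(c,u,v,.018 if n=="ring" else .044,True).round(4))
cv2.imwrite("pics/w1c.png",cv2.resize(c["img"][10:245,175:340,::-1],None,fx=2.5,fy=2.5,interpolation=cv2.INTER_CUBIC))
E
```

```text
[[ 0.705 -0.02   0.012]
 [ 0.688 -0.203  0.012]
 [ 0.407 -0.184  0.012]
 [ 0.425  0.01   0.012]]
hex plate ((0.6160692572593689, -0.14786061644554138), (0.08180277049541473, 0.11836323887109756), 84.47964477539062) 
  coaster ((0.6359298825263977, -0.14956876635551453), (0.06686326116323471, 0.07584016025066376), 84.34336853027344) [ 0.6356 -0.149   0.018 ]
sq plate ((0.6198219060897827, -0.060513030737638474), (0.0805753692984581, 0.11836786568164825), 84.41778564453125) 
  coaster ((0.6462414860725403, -0.057576246559619904), (0.008859694004058838, 0.0077026886865496635), 82.4370346069336) [ 0.6453 -0.0581  0.018 ]
rnd plate ((0.48435914516448975, -0.04357186704874039), (0.09040232002735138, 0.1239614263176918), 84.38546752929688) 
  coaster ((0.5059105157852173, -0.04994088411331177), (0.07743659615516663, 0.07780764251947403), 37.75946807861328) [ 0.5067 -0.0502  0.018 ]
hexfin top [ 0.5813 -0.1431  0.044 ]
sqfin [ 0.5849 -0.0584  0.044 ]
rndfin [ 0.4564 -0.0471  0.044 ]
ring [ 0.5057 -0.0502  0.018 ]
```

View pics/w1c.png

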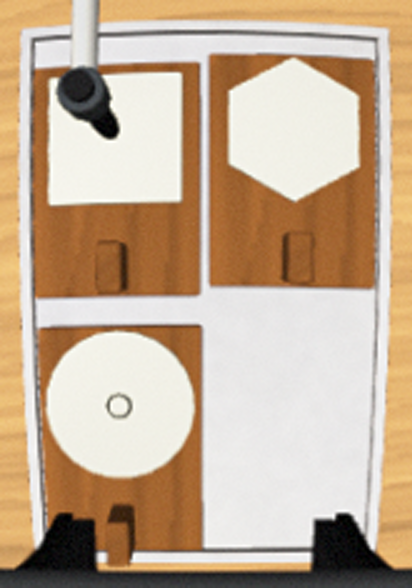

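The crop confirms the layout: plates are parallel to the tray at yaw about -0.095, which matches the tool, and all three fins are visible. Next I go down over the hex fin.

To row units: 0.0245 m / 0.6 = 0.0408, 0.022 m / 0.6 = 0.0367.

Request:
{"api": "nudge_tcp", "payload": {"moves": [[[0.0367, 0.0247, 0], 0], [[0.0367, 0.0247, 0], 0], [[0.0367, 0.0247, 0], 0], [[0, 0, 0.0408], 0], [[0, 0, 0.0408], 0], [[0, 0, 0.0408], 0], [[0, 0, 0.0408], 0], [[0, 0, 0.0408], 0], [[0, 0, 0.0333], 0], [[0, 0, 0.0333], 0], [[0, 0, 0.0333], 0], [[0, 0, 0.0333], 0], [[0, 0, 0], 0]], "jaw": 0.035, "clamp_n": 20}}

```text
time: 3.38
position: [0.5648, -0.1425, 0.0165]
tool_rot: [0.999, -0.049, -0.003, -0.001]
ft_force: [-0.5, -1.1, -0.2]
grip_width: 0.0349
grip_force: 0.0
```

Request:
{"api": "nudge_tcp", "payload": {"moves": [[[0, 0, 0], 0], [[0, 0, 0], 0], [[0, 0, 0], 0], [[0, 0, 0], 0], [[0, 0, 0], 0], [[0, 0, 0], 0]], "jaw": 0.0, "clamp_n": 12}}

```text
time: 3.88
position: [0.5682, -0.1436, 0.0214]
tool_rot: [0.999, -0.049, 0.001, 0.0]
ft_force: [-0.4, 0.4, 5.9]
grip_width: 0.012
grip_force: 12.0
```

To row units: -0.015 m / 0.6 = -0.025, -0.014 m / 0.6 = -0.0233.

Request:
{"api": "nudge_tcp", "payload": {"moves": [[[-0.0133, 0, 0], 0], [[-0.0217, 0, 0], 0], [[-0.025, 0, 0], 0], [[-0.025, 0, 0], 0], [[-0.025, 0, 0], 0], [[-0.025, 0, 0], 0], [[-0.025, 0, 0], 0], [[-0.025, 0, 0], 0], [[-0.0233, 0, 0], 0], [[-0.0167, 0, 0], 0], [[0, 0, 0], 0], [[0, 0, 0], 0], [[0, 0, 0], 0]]}}

```text
time: 4.97
position: [0.4334, -0.1313, 0.0213]
tool_rot: [0.999, -0.049, 0.001, 0.001]
ft_force: [-1.3, -3.3, 9.9]
grip_width: 0.0119
grip_force: 12.0
```

Request:
{"api": "nudge_tcp", "payload": {"moves": [[[0, 0, 0], 0], [[0, 0, 0], 0], [[0, 0, 0], 0], [[0, 0, 0], 0], [[0, 0, 0], 0]], "jaw": 0.035}}

```text
time: 5.38
position: [0.4328, -0.1299, 0.0199]
tool_rot: [0.999, -0.049, -0.0, -0.0]
ft_force: [0.8, 0.5, -0.6]
grip_width: 0.0331
grip_force: 0.0
```

Request:
{"api": "nudge_tcp", "payload": {"moves": [[[0, 0, -0.0417], 0], [[0, 0, -0.0417], 0], [[0, 0, -0.0417], 0], [[0, 0, -0.0417], 0], [[0, 0, -0.0417], 0], [[0, 0, -0.0417], 0], [[0, 0, -0.0417], 0], [[0, 0, -0.0417], 0], [[0, 0, 0], 0], [[0, 0, 0], 0]]}}

```text
time: 6.22
position: [0.4336, -0.1304, 0.2211]
tool_rot: [0.999, -0.049, 0.001, 0.001]
ft_force: [-0.8, 0.6, -0.4]
grip_width: 0.0352
grip_force: 0.0
```

```bash
python3 - <<'E'
from h import *
c=robot.camera("wrist");cv2.imwrite("pics/w2.png",c["img"][:,:,::-1])
E
```

```text
(no output)
```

View pics/w2.png

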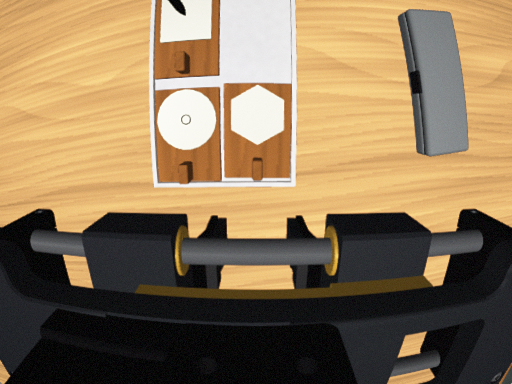

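Hex is now in the near right bay at (257,115), with its fin at (257,168). The near rim corners are at (156,187) and (296,186), round is at (186,119) and the square fin at (182,62). I'll measure before continuing.

```bash
python3 - <<'E'
from h import *
c=robot.camera("wrist");hsv=cv2.cvtColor(c["img"],cv2.COLOR_RGB2HSV)
P=np.array([onplane(c,u,v,.012,True) for u,v in((156,187),(296,186))]);m=P.mean(0);d=P[0]-P[1];yaw=-np.arctan2(d[0],d[1]);ex=np.array([np.cos(yaw),np.sin(yaw)]);ey=np.array([-ex[1],ex[0]])
t=m[:2]+.143*ex;print("tray",t.round(4),yaw,np.linalg.norm(d))
for n,(u0,u1,v0,v1) in dict(hex=(223,293,84,181),rnd=(156,221,88,185)).items():
    mk=np.zeros((384,512),np.uint8);mk[v0:v1,u0:u1]=(hsv[v0:v1,u0:u1,1]>90)*255
    cs=sorted(cv2.findContours(mk,cv2.RETR_CCOMP,cv2.CHAIN_APPROX_NONE)[0],key=cv2.contourArea)[::-1][1]
    M=cv2.moments(cs);p=onplane(c,M["m10"]/M["m00"],M["m01"]/M["m00"],.018,True)[:2]-.02*ex
    print(n,"plate",p.round(4),"tray xy",((p-t)@ex).round(4),((p-t)@ey).round(4))
# square: plate near corners, fin top
for u,v,z in((155.5,80,.014),(218.5,76,.014),(182,57,.044)):
    p=onplane(c,u,v,z,True)[:2];print(p.round(4),"tray",((p-t)@ex).round(4),((p-t)@ey).round(4))
cv2.imwrite("pics/w2c.png",cv2.resize(c["img"][0:195,145:305,::-1],None,fx=3,fy=3,interpolation=cv2.INTER_CUBIC))
E
```

```text
tray [ 0.5553 -0.0998] -0.09307416703626827 0.18474522511974434Traceback (most recent call last):
  File "<stdin>", line 7, in <module>
IndexError: list index out of range
```

```bash
cat > m.py <<'E'
from h import *
def coaster(c,u,v,h=26):
    "centroid of the ceramic disc/hexagon near pixel (u,v), on z=18 mm"
    hsv=cv2.cvtColor(c["img"],cv2.COLOR_RGB2HSV);m=np.zeros((384,512),np.uint8)
    s=np.s_[v-h-7:v+h+8,u-h-4:u+h+5];m[s]=((hsv[s][...,1]<60)&(hsv[s][...,2]>120))*255
    m=cv2.morphologyEx(m,cv2.MORPH_OPEN,np.ones((5,5),np.uint8))
    cs=max(cv2.findContours(m,cv2.RETR_EXTERNAL,cv2.CHAIN_APPROX_NONE)[0],key=cv2.contourArea)
    M=cv2.moments(cs);print("area",M["m00"],cv2.boundingRect(cs));return onplane(c,M["m10"]/M["m00"],M["m01"]/M["m00"],.018,True)[:2]
E
python3 - <<'E'
from m import *
c=robot.camera("wrist")
t=np.array([.5555,-.0995]);yaw=-.095;ex=np.array([np.cos(yaw),np.sin(yaw)]);ey=np.array([-ex[1],ex[0]])
for n,u,v in(("hex",257,115),("rnd",187,119)):
    p=coaster(c,u,v)-.02*ex;print(n,p.round(4),"tray xy",((p-t)@ex).round(4),((p-t)@ey).round(4))
for u,v,z in((155.5,80,.014),(218.5,76,.014),(182,57,.044)):
    p=onplane(c,u,v,z,True)[:2];print(p.round(4),"tray",((p-t)@ex).round(4),((p-t)@ey).round(4))
E
```

```text
area 2318.0 (232, 84, 53, 58)
hex [ 0.4814 -0.1365] tray xy -0.0703 -0.0439
area 2709.5 (158, 88, 59, 60)
rnd [ 0.4858 -0.0489] tray xy -0.0742 0.0437
[ 0.5594 -0.0143] tray -0.0042 0.0852
[ 0.5517 -0.095 ] tray -0.0042 0.0041
[ 0.5761 -0.0587] tray 0.0167 0.0426
```

To row units: 0.0256 m / 0.6 = 0.0427, -0.0173 m / 0.6 = -0.0288.

Request:
{"api": "nudge_tcp", "payload": {"moves": [[[0.0427, -0.0288, 0], 0], [[0.0427, -0.0288, 0], 0], [[0.0427, -0.0288, 0], 0], [[0.0427, -0.0288, 0], 0], [[0.0427, -0.0288, 0], 0], [[0, 0, 0], 0], [[0, 0, 0.0408], 0], [[0, 0, 0.0408], 0], [[0, 0, 0.0408], 0], [[0, 0, 0.0408], 0], [[0, 0, 0.0408], 0], [[0, 0, 0.0333], 0], [[0, 0, 0.0333], 0], [[0, 0, 0.0333], 0], [[0, 0, 0.03], 0], [[0, 0, 0], 0]], "jaw": 0.035, "clamp_n": 12}}

```text
time: 7.7
position: [0.5664, -0.0563, 0.0157]
tool_rot: [0.999, -0.049, -0.003, -0.001]
ft_force: [0.2, 0.2, -0.6]
grip_width: 0.035
grip_force: 0.0
```

Request:
{"api": "nudge_tcp", "payload": {"moves": [[[0, 0, 0], 0], [[0, 0, 0], 0], [[0, 0, 0], 0], [[0, 0, 0], 0], [[0, 0, 0], 0], [[0, 0, 0], 0]], "jaw": 0.0, "clamp_n": 12}}

```text
time: 8.2
position: [0.569, -0.0565, 0.0201]
tool_rot: [0.999, -0.049, 0.0, 0.0]
ft_force: [0.4, 1.2, 1.3]
grip_width: 0.012
grip_force: 12.0
```

To row units: 0.011 m / 0.6 = 0.0183, 0.008 m / 0.6 = 0.0133.

Request:
{"api": "nudge_tcp", "payload": {"moves": [[[0.005, 0, 0], 0], [[0, 0.0133, 0], 0], [[0, 0.0183, 0], 0], [[0, 0.0183, 0], 0], [[0, 0.0183, 0], 0], [[0, 0.0183, 0], 0], [[0, 0.0183, 0], 0], [[0, 0.0183, 0], 0], [[0, 0.0133, 0], 0], [[0, 0.0083, 0], 0], [[0, 0, 0], 0], [[0, 0, 0], 0], [[0, 0, 0], 0]]}}

```text
time: 9.28
position: [0.5638, -0.145, 0.02]
tool_rot: [0.999, -0.05, 0.001, 0.0]
ft_force: [1.1, 2.5, 5.4]
grip_width: 0.0119
grip_force: 12.0
```

Request:
{"api": "nudge_tcp", "payload": {"moves": [[[0, 0, 0], 0], [[0, 0, 0], 0], [[0, 0, 0], 0], [[0, 0, 0], 0], [[0, 0, 0], 0]], "jaw": 0.035}}

```text
time: 9.7
position: [0.5632, -0.1439, 0.0193]
tool_rot: [0.999, -0.049, -0.0, 0.0]
ft_force: [-0.1, -0.1, 0.4]
grip_width: 0.0325
grip_force: 0.0
```

Request:
{"api": "nudge_tcp", "payload": {"moves": [[[0, 0, -0.0333], 0], [[0, 0, -0.0333], 0], [[0, 0, -0.0417], 0], [[0, 0, -0.0417], 0], [[0, 0, -0.0417], 0], [[0, 0, -0.0417], 0], [[0, 0, -0.0417], 0], [[0, 0, -0.0333], 0], [[0, 0, -0.025], 0], [[-0.05, -0.0333, 0], 0], [[-0.05, -0.0333, 0], 0], [[-0.05, -0.0167, 0], 0], [[0, 0, 0], 0], [[0, 0, 0], 0]]}}

```text
time: 10.87
position: [0.477, -0.0839, 0.2196]
tool_rot: [0.999, -0.049, -0.001, -0.0]
ft_force: [0.5, 0.5, -0.4]
grip_width: 0.0346
grip_force: 0.0
```

```bash
python3 - <<'E'
from h import *
c=robot.camera("wrist");cv2.imwrite("pics/w3.png",c["img"][:,:,::-1])
s=robot.camera("scene");cv2.imwrite("pics/s3c.png",cv2.resize(s["img"][130:270,160:300,::-1],None,fx=4,fy=4,interpolation=cv2.INTER_CUBIC))
E
```

```text
(no output)
```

View pics/w3.png

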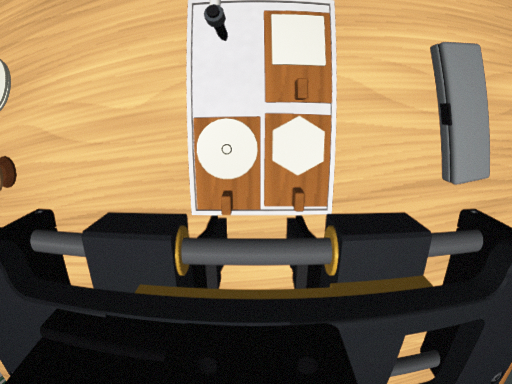

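View pics/s3c.png

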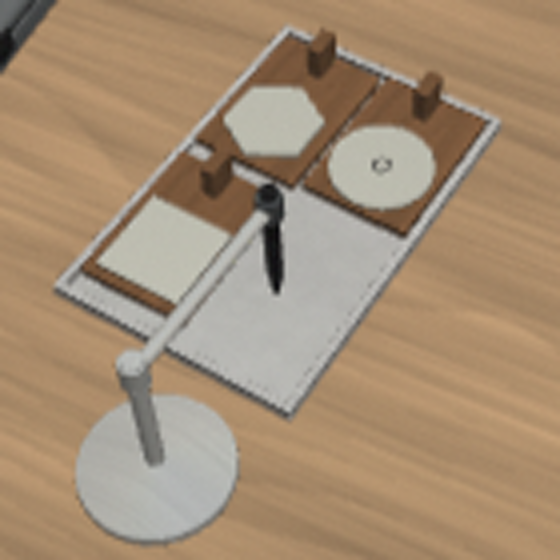

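The wrist view shows square far right (298,40), hex near right (298,146), the ring at (227,149) with its fin at (227,203), and the pen tip near (226,39). In the scene view the tip is near (229,203) and the far left bay is empty.

```bash
cat > pen.py <<'E'
from h import *
def tip(c,u0,u1,v0,v1,thr=90):
    g=c["img"].max(2)[v0:v1,u0:u1];n,l,st,ce=cv2.connectedComponentsWithStats((g<thr).astype(np.uint8))
    k=1+st[1:,4].argmax();v,u=np.nonzero(l==k);b=v>=v.max()-1;return u[b].mean()+u0,v.max()+v0+.5
def ringpx(c,u,v,h=9):
    g=c["img"].astype(float).mean(2)[v-h:v+h+1,u-h:u+h+1];w=np.clip(np.median(g)-25-g,0,None);y,x=np.mgrid[-h:h+1,-h:h+1]
    return u+(w*x).sum()/w.sum(),v+(w*y).sum()/w.sum()
E
python3 - <<'E'
from pen import *
w=robot.camera("wrist");s=robot.camera("scene")
a=tip(w,200,240,10,60);b=tip(s,215,245,180,220);print(a,b)
print("tip wrist z24",onplane(w,*a,.024,True).round(4),"scene",onplane(s,*b,.024).round(4),"meet",meet(w,a,s,b,True).round(4))
r=ringpx(w,227,149);q=ringpx(s,255,171);print(r,q);print("ring",onplane(w,*r,.018,True).round(4),onplane(s,*q,.018).round(4))
print("fin top w",onplane(w,227,198,.044,True).round(4), "pos",robot.get_obs()["position"])
E
```

```text
(np.float64(222.375), np.float64(43.5)) (np.float64(228.5), np.float64(202.5))
tip wrist z24 [ 0.6391 -0.061   0.024 ] scene [ 0.6388 -0.0634  0.024 ] meet [ 0.6392 -0.0619  0.0256]
(np.float64(225.2129515599343), np.float64(151.54207717569787)) (np.float64(255.01662214306916), np.float64(170.24962897002078))
ring [ 0.5061 -0.0499  0.018 ] [ 0.5051 -0.0499  0.018 ]
fin top w [ 0.4539 -0.0483  0.044 ] pos [ 0.48031582 -0.08590568  0.21978504]
```

To row units: 0.0245 m / 0.6 = 0.0408, -0.0236 m / 0.6 = -0.0393.

Request:
{"api": "nudge_tcp", "payload": {"moves": [[[-0.0393, -0.032, 0], 0], [[-0.0393, -0.032, 0], 0], [[0, 0, 0], 0], [[0, 0, 0.0408], 0], [[0, 0, 0.0408], 0], [[0, 0, 0.0408], 0], [[0, 0, 0.0408], 0], [[0, 0, 0.0408], 0], [[0, 0, 0.0333], 0], [[0, 0, 0.0333], 0], [[0, 0, 0.0333], 0], [[0, 0, 0.0283], 0], [[0, 0, 0], 0], [[0, 0, 0], 0]], "jaw": 0.035, "clamp_n": 12}}

```text
time: 12.23
position: [0.4361, -0.0426, 0.0191]
tool_rot: [0.999, -0.049, -0.001, -0.0]
ft_force: [0.0, -1.1, -0.2]
grip_width: 0.0349
grip_force: 0.0
```

Request:
{"api": "nudge_tcp", "payload": {"moves": [[[0, 0, 0], 0], [[0, 0, 0], 0], [[0, 0, 0], 0], [[0, 0, 0], 0], [[0, 0, 0], 0], [[0, 0, 0], 0]], "jaw": 0.0, "clamp_n": 12}}

```text
time: 12.73
position: [0.436, -0.0423, 0.0208]
tool_rot: [0.999, -0.049, 0.001, 0.0]
ft_force: [-0.0, -0.2, 6.4]
grip_width: 0.0118
grip_force: 12.0
```

```bash
python3 - <<'E'
from pen import *
s=robot.camera("scene");q=ringpx(s,255,171);print(q,onplane(s,*q,.018).round(4))
E
```

```text
(np.float64(254.95096665732697), np.float64(169.99943961894087)) [ 0.5044 -0.0505  0.018 ]
```

To row units: 0.015 m / 0.6 = 0.025, 0.012 m / 0.6 = 0.02.

Request:
{"api": "nudge_tcp", "payload": {"moves": [[[0.01, 0, 0], 0], [[0.02, 0, 0], 0], [[0.025, 0, 0], 0], [[0.025, 0, 0], 0], [[0.025, 0, 0], 0], [[0.025, 0, 0], 0], [[0.025, 0, 0], 0], [[0.025, 0, 0], 0], [[0.02, 0, 0], 0], [[0.0133, 0, 0], 0], [[0.01, 0, 0], 0], [[0, 0, 0], 0], [[0, 0, 0], 0], [[0, 0, 0], 0]]}}

```text
time: 13.95
position: [0.5677, -0.0547, 0.0203]
tool_rot: [0.999, -0.049, -0.001, -0.0]
ft_force: [-1.6, 1.1, 4.6]
grip_width: 0.012
grip_force: 12.0
```

```bash
python3 - <<'E'
from pen import *
s=robot.camera("scene");w=robot.camera("wrist")
cv2.imwrite("pics/f4.png",np.hstack([cv2.resize(s["img"][180:230,200:250,::-1],(400,400),interpolation=cv2.INTER_CUBIC),cv2.resize(w["img"][90:190,210:310,::-1],(400,400),interpolation=cv2.INTER_CUBIC)]))
print(project(s,[.6391,-.0618,.018]),project(w,[.6391,-.0618,.018],True))
E
```

```text
(np.float64(229.09932705913855), np.float64(204.09948674830432)) (np.float64(256.6580041249473), np.float64(105.9415094373113))
```

View pics/f4.png

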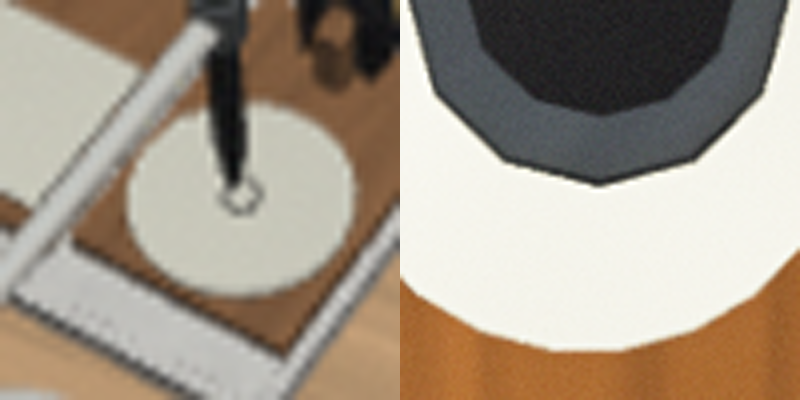

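Scene crop: tip at (232,188), ring centre at (241,196), so nearly aligned. In the wrist crop the pen's collar hides the ring, but the disc's near edge shows at (600,352).

```bash
python3 - <<'E'
from pen import *
s=robot.camera("scene");w=robot.camera("wrist")
for k in((241,196),(240,197)): print("ring",onplane(s,200+k[0]/8-.5,180+k[1]/8-.5,.018).round(4))
print("tip",onplane(s,200+232/8-.5,180+190/8-.5,.024).round(4))
# wrist disc near edge: ring = edge + 38 mm along x
e=onplane(w,210+(600/4-100)-.5+0,90+352/4-.5,.018,True);print("ring from edge",(e[:2]+.038*np.array([.9955,-.095])).round(4))
print(robot.get_obs()["position"])
E
```

```text
ring [ 0.6382 -0.0607  0.018 ]
ring [ 0.6387 -0.0608  0.018 ]
tip [ 0.6409 -0.0623  0.024 ]
ring from edge [ 0.6369 -0.063 ]
[ 0.56767717 -0.05471588  0.02035556]
```

To row units: 0.0022 m / 0.6 = 0.0037.

Request:
{"api": "nudge_tcp", "payload": {"moves": [[[0.0037, 0, 0], 0], [[0, 0, 0], 0], [[0, 0, 0], 0], [[0, 0, 0], 0], [[0, 0, 0], 0]]}}

```text
time: 14.57
position: [0.5678, -0.0547, 0.0203]
tool_rot: [0.999, -0.049, -0.003, -0.001]
ft_force: [-6.4, -0.0, 8.3]
grip_width: 0.0117
grip_force: 12.0
```

Request:
{"api": "nudge_tcp", "payload": {"moves": [[[0, 0, 0], 0], [[0, 0, 0], 0], [[0, 0, 0], 0], [[0, 0, 0], 0], [[0, 0, 0], 0], [[0, 0, 0], 0]], "jaw": 0.035}}

```text
time: 15.07
position: [0.5713, -0.0555, 0.0199]
tool_rot: [0.999, -0.049, 0.0, 0.0]
ft_force: [-0.2, 0.5, 0.0]
grip_width: 0.0339
grip_force: 0.0
```

Request:
{"api": "nudge_tcp", "payload": {"moves": [[[0, 0, -0.025], 0], [[0, 0, -0.0333], 0], [[0, 0, -0.0417], 0], [[0, 0, -0.0417], 0], [[0, 0, -0.0417], 0], [[0, 0, -0.0417], 0], [[0, 0, -0.0417], 0], [[0, 0, -0.0333], 0], [[0, 0, -0.0333], 0], [[-0.05, 0, 0], 0], [[-0.05, 0, 0], 0], [[-0.05, 0, 0], 0], [[0, 0, 0], 0], [[0, 0, 0], 0], [[0, 0, 0], 0], [[0, 0, 0], 0]]}}

```text
time: 16.4
position: [0.4831, -0.0471, 0.2204]
tool_rot: [0.999, -0.049, 0.001, 0.0]
ft_force: [-0.2, 0.5, 0.8]
grip_width: 0.0349
grip_force: 0.0
```

```bash
python3 - <<'E'
from pen import *
s=robot.camera("scene");w=robot.camera("wrist")
cv2.imwrite("pics/f5.png",np.hstack([cv2.resize(s["img"][180:230,200:250,::-1],(400,400),interpolation=cv2.INTER_CUBIC),cv2.resize(w["img"][0:200,160:360,::-1],(400,400),interpolation=cv2.INTER_CUBIC)]))
E
```

```text
(no output)
```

View pics/f5.png

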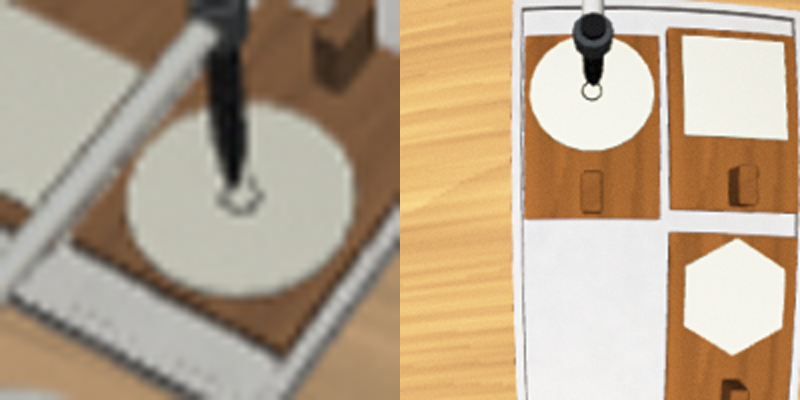

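In the wrist crop the tip is at (593,85) and the ring centre at (592,91). The scene crop has ring (240,196) and tip (232,188), so the carrier stuck and did not take the last 2 mm. I'll quantify the gap.

```bash
python3 - <<'E'
from pen import *
w=robot.camera("wrist");s=robot.camera("scene")
f=lambda u,v:(160+(u-400)/2-.25,v/2-.25)
print("ring w",onplane(w,*f(592,91),.018,True).round(4),"tip w",[onplane(w,*f(593,v),.024,True).round(4) for v in(84,87)])
print("ring s",onplane(s,200+240/8-.5,180+196/8-.5,.018).round(4),"tip s",onplane(s,200+232/8-.5,180+189/8-.5,.024).round(4))
# disc outline -> centre
hsv=cv2.cvtColor(w["img"],cv2.COLOR_RGB2HSV);m=np.zeros((384,512),np.uint8);S=np.s_[22:80,223:289];m[S]=((hsv[S][...,1]<60)&(hsv[S][...,2]>120))*255
cs=max(cv2.findContours(m,cv2.RETR_EXTERNAL,cv2.CHAIN_APPROX_NONE)[0],key=cv2.contourArea)[:,0];cs=cs[(cs[:,1]>40)&(cs[:,1]<78)]
A=np.array([onplane(w,u,v,.018,True)[:2] for u,v in cs]);A=A[np.hypot(*(A-[.639,-.062]).T)>.033]
x=np.linalg.lstsq(np.c_[2*A,np.ones(len(A))],(A**2).sum(1),rcond=None)[0];print("disc",x[:2].round(4),np.sqrt(x[2]+x[:2]@x[:2]))
E
```

```text
ring w [ 0.6361 -0.0617  0.018 ] tip w [array([ 0.6391, -0.0626,  0.024 ]), array([ 0.6372, -0.0624,  0.024 ])]
ring s [ 0.6384 -0.061   0.018 ] tip s [ 0.6405 -0.0625  0.024 ]
disc [ 0.6364 -0.0616] 0.03701374609532209
```

To row units: 0.03 m / 0.6 = 0.05, 0.02 m / 0.6 = 0.0333.

Request:
{"api": "nudge_tcp", "payload": {"moves": [[[0.05, 0, 0], 0], [[0.05, 0, 0], 0], [[0.045, 0, 0], 0], [[0, 0, 0], 0], [[0, 0, 0.0417], 0], [[0, 0, 0.0417], 0], [[0, 0, 0.0417], 0], [[0, 0, 0.0417], 0], [[0, 0, 0.0417], 0], [[0, 0, 0.0333], 0], [[0, 0, 0.0333], 0], [[0, 0, 0.0333], 0], [[0, 0, 0.025], 0], [[0, 0, 0], 0], [[0, 0, 0], 0]], "jaw": 0.035, "clamp_n": 12}}

```text
time: 17.85
position: [0.5673, -0.0549, 0.0192]
tool_rot: [0.999, -0.049, -0.001, -0.0]
ft_force: [-0.2, -0.4, 0.2]
grip_width: 0.0349
grip_force: 0.0
```

Request:
{"api": "nudge_tcp", "payload": {"moves": [[[0, 0, 0], 0], [[0, 0, 0], 0], [[0, 0, 0], 0], [[0, 0, 0], 0], [[0, 0, 0], 0], [[0, 0, 0], 0]], "jaw": 0.0, "clamp_n": 12}}

```text
time: 18.35
position: [0.5685, -0.0552, 0.0209]
tool_rot: [0.999, -0.049, 0.001, 0.0]
ft_force: [-1.7, 0.2, 4.2]
grip_width: 0.012
grip_force: 12.0
```

Request:
{"api": "nudge_tcp", "payload": {"moves": [[[0.0033, 0, 0], 0], [[0.0033, 0, 0], 0], [[0.0017, 0, 0], 0], [[0, 0, 0], 0], [[0, 0, 0], 0], [[0, 0, 0], 0]]}}

```text
time: 18.85
position: [0.5687, -0.0551, 0.0208]
tool_rot: [0.999, -0.048, -0.005, -0.0]
ft_force: [-7.1, -1.1, 10.8]
grip_width: 0.012
grip_force: 12.0
```

To row units: 0.0015 m / 0.6 = 0.0025, -0.001 m / 0.6 = -0.0017.

Request:
{"api": "nudge_tcp", "payload": {"moves": [[[0.0025, 0, -0.0017], 0], [[0, 0, 0], 0], [[0, 0, 0], 0], [[0, 0, 0], 0]]}}

```text
time: 19.18
position: [0.5748, -0.0558, 0.0209]
tool_rot: [0.999, -0.049, 0.0, 0.0]
ft_force: [0.2, -0.5, -1.4]
grip_width: 0.0117
grip_force: 12.0
```

To row units: -0.002 m / 0.6 = -0.0033, -0.0015 m / 0.6 = -0.0025.

Request:
{"api": "nudge_tcp", "payload": {"moves": [[[-0.0033, 0, 0], 0], [[-0.0025, 0, 0], 0], [[0, 0, 0], 0], [[0, 0, 0], 0], [[0, 0, 0], 0]]}}

```text
time: 19.6
position: [0.5708, -0.0553, 0.0209]
tool_rot: [0.999, -0.049, -0.0, -0.0]
ft_force: [0.5, 0.2, -1.9]
grip_width: 0.0118
grip_force: 12.0
```

Request:
{"api": "nudge_tcp", "payload": {"moves": [[[0, 0, 0], 0], [[0, 0, 0], 0], [[0, 0, 0], 0], [[0, 0, 0], 0], [[0, 0, 0], 0], [[0, 0, 0], 0]], "jaw": 0.035}}

```text
time: 20.1
position: [0.5712, -0.0555, 0.0212]
tool_rot: [0.999, -0.049, 0.0, 0.0]
ft_force: [-0.7, -0.1, 0.5]
grip_width: 0.0341
grip_force: 0.0
```

Request:
{"api": "nudge_tcp", "payload": {"moves": [[[0, 0, -0.025], 0], [[0, 0, -0.0333], 0], [[0, 0, -0.0417], 0], [[0, 0, -0.0417], 0], [[0, 0, -0.0417], 0], [[0, 0, -0.0417], 0], [[0, 0, -0.0417], 0], [[0, 0, -0.0333], 0], [[0, 0, -0.0333], 0], [[-0.05, 0, 0], 0], [[-0.05, 0, 0], 0], [[-0.05, 0, 0], 0], [[0, 0, 0], 0], [[0, 0, 0], 0], [[0, 0, 0], 0], [[0, 0, 0], 0]]}}

```text
time: 21.43
position: [0.4831, -0.0471, 0.2214]
tool_rot: [0.999, -0.049, 0.001, 0.0]
ft_force: [0.5, -0.2, 0.8]
grip_width: 0.035
grip_force: 0.0
```

```bash
python3 - <<'E'
from pen import *
s=robot.camera("scene");w=robot.camera("wrist")
cv2.imwrite("pics/f6.png",np.hstack([cv2.resize(s["img"][180:230,200:250,::-1],(400,400),interpolation=cv2.INTER_CUBIC),cv2.resize(w["img"][0:200,160:360,::-1],(400,400),interpolation=cv2.INTER_CUBIC)]))
E
```

```text
(no output)
```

View pics/f6.png

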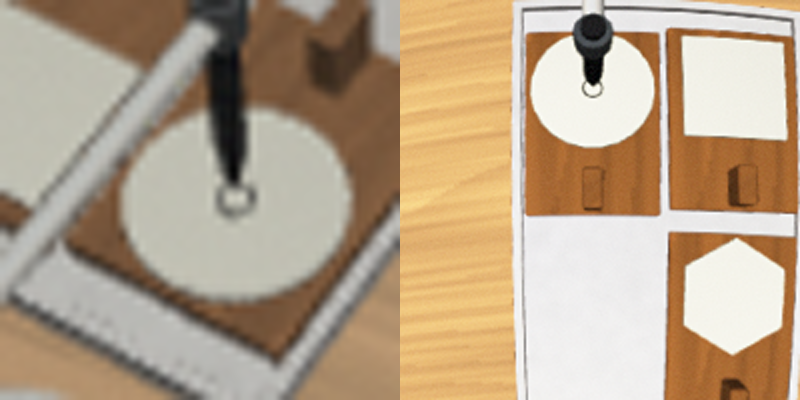

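The ring has moved to (236,200) in the scene crop and (592,88) in the wrist crop, with the tip inside it. The carriers are flat and the robot is clear, so I'm handing in.

```bash
python3 - <<'E'
from pen import *
s=robot.camera("scene")
print(onplane(s,200+236/8-.5,180+200/8-.5,.018).round(4),onplane(s,200+232/8-.5,180+189/8-.5,.024).round(4))
print(robot.hand_in())
E
```

```text
[ 0.6403 -0.0614  0.018 ] [ 0.6405 -0.0625  0.024 ]
the job is handed in; nothing more can be done
None
```

The job is handed in, with no verdict printed: hex is in the near right bay, square is far right, and the round coaster's ring mark measured about 1 mm from the pen tip (tolerance 5 mm), after one extra nudge because the round carrier first stuck about 2 mm short.

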